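# Set the packet sealer's stop to the red pointer and clamp it

### The arm

A 6-joint arm with a two-finger parallel gripper is mounted at the origin on the work surface. World frame = base frame: x ahead of the robot, y to its left, z up, the work surface at z = 0. Lengths are in m, angles in degrees, forces in N, time in s.
With the tool pointing down it reaches from about 0.375 to 0.9 m from the base axis. Payload 3.1 kg.
Tool frame: the origin (TCP) lies on the centre line of the jaws, within the pads' length; the fingertips stand 25 mm ahead of it and the grasp point (between the pads) lies 6 mm ahead of it; z points along the fingers, y is the line along which they close (so a half turn about z gives the same grasp; the last joint's range is limited). The gripper opens to 87 mm and grips with 3 to 60 N. Pads are 19 mm wide; open, the fingers measure 117 mm over their backs; the gripper's body (75 mm by 190 mm) begins 51 mm behind the grasp point.
Start: joints at [58.413, 30.224, 82.088, -0, 67.689, -10.227], TCP at [0.228, 0.582, 0.248] pointing down, gripper open.
Joint ranges: [-176.69, 176.69], [-43.24, 126.21], [12.49, 139.97], [-82, 262], [0, 151.66], [-163.58, 163.58]. Speed limits (degrees/s): [159.86, 159.86, 180, 180, 180, 180].

### API

Orientations are given as a 3x3 rotation matrix whose columns are the frame's x, y, z axes.
In Python, from rig import * gives the robot as it stands.
- The arm moves only by the tool step_arm, never from a script. Its argument "steps" is a list of rows, each a list of 7 numbers: the shift along the tool's x, y, z normalised to -1 to 1, where 1 is 0.3 m, then the turn, a rotation vector about the tool's x, y, z normalised to -1 to 1, where 1 is 45 degrees, then the gripper's target within -1 to 1 (shut at 1, half-way at 0, fully open at -1). A call has 1 to 8 rows; each row is the pose to reach, as a shift and turn from the pose commanded when the call began, along the tool's axes at that moment; what a row does not reach only later rows make up. A row lasts 1/12 s, in which the tool goes at most 41.7 mm and 7.16 degrees, less where a joint would pass 70% of its speed; a pose out of reach is approached as far as the arm can. A call with a number of a shift or a turn outside -1 to 1 is refused whole. A call with a gripper value outside its range is refused whole. The fingers move at their own pace and stop on an object; the grip force is fixed at half the most. Time passes only in rows, so rows that repeat a pose let the fingers close. It gives the time, the measured TCP pose, the force, the opening and the grip force at its end, in the units of the state.
- read_state(): the state, without advancing time (a new reading comes with each control period).
- capture(name): name is "side" or "top" or "wrist"; returns a dict with "image" (480x640x3 uint8, red, green, blue), "vertical_fov" (degrees; the focal length in pixels is half the picture's height over the tangent of half this angle, whatever the lens; pixels are square), "cx", "cy" (the principal point, pixels), "k1" (the pictures are not rectified: a ray, as slopes to the right and down, at radius r is drawn at 1 + k1 r^2 times it, then the intrinsics apply), "world_from_camera" (4x4, takes a point from camera to world coordinates); the wrist camera has in their place "T_tool_cam" (4x4, takes a point from camera to tool coordinates, whose origin is the TCP and whose axes are the flange's). Camera axes: x right, y down, z forward; pixel columns grow to the right and rows downward; lengths in m; the calibration is good to about 2 mm. A picture is of the moment at which its call begins: read the wrist's pose just before it. There is no depth.
- hand_in(): hands the job in; it is judged then, once.
The state is a dict: "time_s": time; "joint_positions": joint angles; "qvel": joint speeds; "tau": joint torques, N m; "position": TCP position; "tcp_rot": TCP orientation; "force": force on the tool from outside, world axes, zero at the start; "moment": the same for the moment, N m; "opening": opening from 0.0 (shut) to 1.0 (fully open); "grasp_force": force on a finger pad.
Only numpy, scipy, OpenCV 4.12 (cv2) and the standard library are available. Lean on these libraries where they do the work, as an engineer would, in place of code of your own. Each camera call takes 0.05 s, during which the arm holds its last target. There are 200 camera calls.

### The job

Set up the packet sealer for the new packet length: its wing knobs are already loose, so slide the stop up its sloping rest until its black index lines up with the red pointer, then turn both knobs clockwise until they are fully tight, so that the stop is clamped at the pointer. Do not shift the pointer, do not disturb the other things on the stall, and let go of everything at the end.

Things in the scene. Friction and masses are not known exactly. Their poses are not given: they have to be found in the camera images.
- sealer: Packet sealer, fixed. Origin on the table under its middle; x level from its operator's front to its rear, y to the operator's left, z up. Grey packet rest 270 mm long, 300 mm wide, rising 38 degrees from its low front edge (x -150 mm, 35 mm high) to the jaws (x +63 mm, 201 mm high; 290 mm wide, up to 282 mm). Above, a cream press head: x -20 to +175, y -70 to +70, from 310 to 350 mm high.
- stop_grip (a point): Mid-length, mid-thickness of the stop's aluminium ledge, a bar 200 mm long across the rest, 10 mm thick along the slope, standing 41 mm square out of the rest; this point is 26 mm out from the rest, 15 mm under the ledge's edge. x up the slope (sliding direction), y along the ledge to the operator's left, z square out of the rest. Grip it across its thickness or push either face.
- stop (a joint): How far the stop has been slid up the slope (m), 0 to 0.070. Its two slotted steel legs (36 mm wide, 6 mm high) run 144 mm down the slope from the ledge, 70 mm either side of its middle, under the wing knobs. Loose, it slides with 4 to 9 N and stays where it is left; tight knobs clamp it.
- stop_index (a point): Tip of the black index on the left-hand end of the ledge, on the ledge's centre line, 108 mm to the operator's left of its middle, 12 mm out from the rest. Axes as stop_grip.
- pointer_tip (a point): Tip of the red pointer that marks the wanted setting: a red block 18 x 18 mm, 23 mm high, on a rail along the left-hand edge of the rest, by the white scale. Tip 12 mm out from the rest; axes as stop_grip. The stop is set when the index stands tip to tip with it, at the same x along the slope. At the start it is 20 to 62 mm further up the slope than the index.
- knob_left_grip (a point): Middle of the wing of the left-hand black wing knob, on its axis, 35 mm out from the rest; 70 mm to the operator's left of the rest's middle, 80 mm up the slope from its low edge. Wing 64 mm long, 14 mm thick, 26 mm high (22 to 48 mm out from the rest), white line on its top. x along the wing, z along the axis, square out of the rest.
- knob_left (a joint): Angle of the left-hand knob (rad), grows clockwise seen from above: 0 to 0.45 at the start (loose), bears on the leg from about 1.0, end stop, fully tight, at 1.40. Takes 0.1 N m, rising to 0.3 N m at the end; springs back at most 0.03 when let go. The wing lies 0.70 rad anticlockwise of straight up the slope at 0, and 0.70 rad clockwise of it at 1.40.
- knob_right_grip (a point): Middle of the wing of the right-hand black wing knob, on its axis, 35 mm out from the rest; 70 mm to the operator's right of the rest's middle, 80 mm up the slope from its low edge. Wing 64 mm long, 14 mm thick, 26 mm high (22 to 48 mm out from the rest), white line on its top. x along the wing, z along the axis, square out of the rest.
- knob_right (a joint): Angle of the right-hand knob (rad), grows clockwise seen from above: 0 to 0.45 at the start (loose), bears on the leg from about 1.0, end stop, fully tight, at 1.40. Takes 0.1 N m, rising to 0.3 N m at the end; springs back at most 0.03 when let go. The wing lies 0.70 rad anticlockwise of straight up the slope at 0, and 0.70 rad clockwise of it at 1.40.
- bangles_green_mid (a point): Bystander: stack of green glass bangles, 68 mm across, 54 mm high; loose. The point is in its middle, half-way up.
- bangles_pink_mid (a point): Bystander: stack of pink bangles, 68 mm across, 54 mm high; loose. The point is in its middle, half-way up.
- bangles_gold_mid (a point): Bystander: stack of gold and amber bangles, 68 mm across, 54 mm high; loose. The point is in its middle, half-way up.
- bangle_box_mid (a point): Bystander: closed cardboard box with an orange lid, 152 x 92 x 46 mm; loose. The point is in its middle, half-way up.
- stapler_mid (a point): Bystander: blue and black stapler, 125 x 34 x 44 mm; loose. The point is in its middle, half-way up.
- tin_mid (a point): Bystander: round steel tin with a red lid and a small steel knob, 83 mm across, 80 mm high; loose. The point is in its middle, half-way up.
- weight_mid (a point): Bystander: brass scale weight, 44 mm across, 57 mm high; loose. The point is in its middle, half-way up.

How it is judged (in metres and radians):
On the way, in this order (a step that is already met when the one before it is completed fails the run):
1. the stop stands at the pointer (index within 4 mm of the pointer's tip along the slope) while both knobs are still loose (x of stop_index in the frame of pointer_tip between -0.004 and 0.004 m and value of joint each of knob_left, knob_right below 0.9 rad), for 0.3 s.
2. both knobs are turned tight (above 1.22 rad) with the stop still at the pointer (x of stop_index in the frame of pointer_tip between -0.004 and 0.004 m and value of joint each of knob_left, knob_right above 1.22 rad), for 0.3 s.
At the end, for the whole second after the job is handed in: The stop's index is within 4 mm of the red pointer's tip along the slope and at rest, both wing knobs are tight (turned beyond 1.22 rad of their 1.40), and nothing is held (all of step 2 and velocity of joint stop between -0.003 and 0.003 m/s); the robot touches nothing.
It fails at once if the red pointer is shifted by more than 5 mm (distance of pointer_tip from where it was at the start of the episode above 0.005 m).
It fails at once if one of the bystanders (bangle stacks, bangle box, stapler, tin, weight) is pushed by more than 20 mm (distance of any of bangles_green_mid, bangles_pink_mid, bangles_gold_mid, bangle_box_mid, stapler_mid, tin_mid, weight_mid from where it was at the start of the episode above 0.02 m).
It also fails if it takes over 72 s, if anything falls off the work surface, if the arm or the gripper's body presses on something with over 40 N, if the wrist force passes 120 N, or if a joint passes its speed limit or range.

## Working session

There is one attempt and no reset: what is moved stays moved. The work goes in short steps, Python scripts to look and compute and a tool call to move; the robot and the scene stay as the last step left them, time stands still between calls to the robot, and variables do not carry over. Pictures are saved under pics/ and viewed, at most 10 in all, crops included, and the job is handed in when it is done.

Besides the shell and the picture viewer there is one more tool, called after "Call:" as a command line: name --pt "numbers of a row" for each row, then --argument value for the rest. step_arm: Moves the arm, as the interface text tells. Scaled input: -1 to 1 covers 0.3 m each way for a shift and 45 degrees each way for a turn. Its arguments: {"type":"object","properties":{"steps":{"type":"array"}},"required":["steps"]}

```bash
mkdir -p pics; ls; python3 - <<'E'
from rig import *
import cv2,pickle
d={}
for n in ("side","top","wrist"):
    s=read_state();c=capture(n);c['state']=s;d[n]=c
    cv2.imwrite(f"pics/{n}0.png",c["image"][:,:,::-1])
    print(n,{k:v for k,v in c.items() if k not in("image","state")})
pickle.dump(d,open("c0.pkl","wb"));print(read_state())
E
```

```text
pics
side {'vertical_fov': 51.21376878536335, 'cx': 323.99187626851415, 'cy': 239.28132068907664, 'k1': -0.04611499140098313, 'world_from_camera': array([[ 0.00896242, -0.7913175 ,  0.61133975, -0.10452739],
       [-0.9999582 , -0.00598464,  0.00691316, -0.01794424],
       [-0.00181186, -0.61137615, -0.79133806,  0.93979145],
       [ 0.        ,  0.        ,  0.        ,  1.        ]])}
top {'vertical_fov': 52.78836656122487, 'cx': 318.2754147276957, 'cy': 236.98776492638194, 'k1': -0.056617809387472066, 'world_from_camera': array([[ 0.06216606, -0.97818726,  0.19820463,  0.33212817],
       [-0.99805695, -0.06176442,  0.00821422, -0.00596132],
       [ 0.00420695, -0.19833015, -0.98012624,  1.14209252],
       [ 0.        ,  0.        ,  0.        ,  1.        ]])}
wrist {'vertical_fov': 69.74193884719645, 'cx': 319.8082419302522, 'cy': 235.2023824520291, 'k1': 0.01950818245300833, 'T_tool_cam': array([[ 2.96882254e-04, -9.69202096e-01, -2.46266540e-01,
         6.75334548e-02],
       [ 9.99999777e-01,  1.40462281e-04,  6.52731186e-04,
         6.88636823e-04],
       [-5.980372
[... 251 characters left out ...]
.21646002e-04,
        6.76905661e+01, -1.02264862e+01]), 'qvel': array([ 0.01911095, -0.09865333, -0.18178861,  0.0570361 , -0.09598071,
        0.00438512]), 'tau': array([ 8.00679118e-04, -4.40429842e+01, -1.76842010e+01,  6.33575767e-02,
        5.52593032e-02, -1.21621238e-04]), 'position': array([0.22732106, 0.58161676, 0.24676636]), 'tcp_rot': array([[-9.31305134e-01,  3.64238776e-01, -9.27810167e-04],
       [ 3.64239813e-01,  9.31304009e-01, -1.48357416e-03],
       [ 3.23698091e-04, -1.71960564e-03, -9.99998469e-01]]), 'force': array([-0.1254039 ,  0.21912252,  0.79822525]), 'moment': array([-0.02940639,  0.03610643, -0.00716933]), 'grasp_force': 0.0, 'opening': 1.0010096831843731}
```

View pics/side0.png

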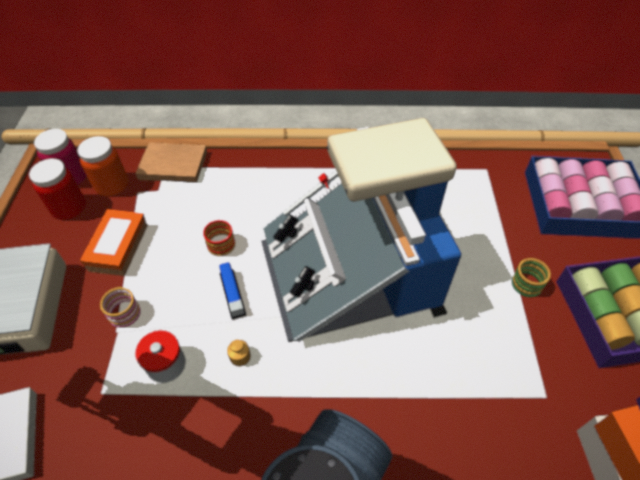

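View pics/top0.png

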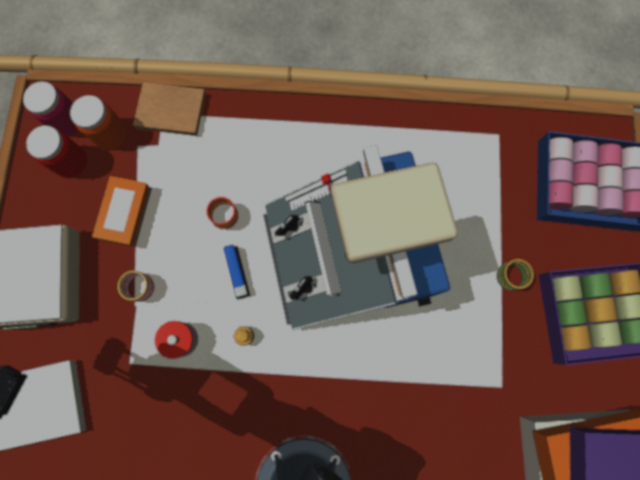

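The side and top views show the sealer with its low front edge to the left (world +y) and operator's left at the top (world +x). In the top view the knobs are near (290,226) and (302,288) and the red pointer near (326,180).

```bash
python3 - <<'E'
import pickle,cv2,numpy as np
d=pickle.load(open("c0.pkl","rb"))
a=d['top']['image'][140:340,250:383,::-1];b=d['side']['image'][160:360,250:383,::-1]
o=np.hstack([cv2.resize(i,(400,600),interpolation=cv2.INTER_CUBIC) for i in(a,b)])
cv2.imwrite("pics/z.png",o)
E
```

```text
(no output)
```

View pics/z.png

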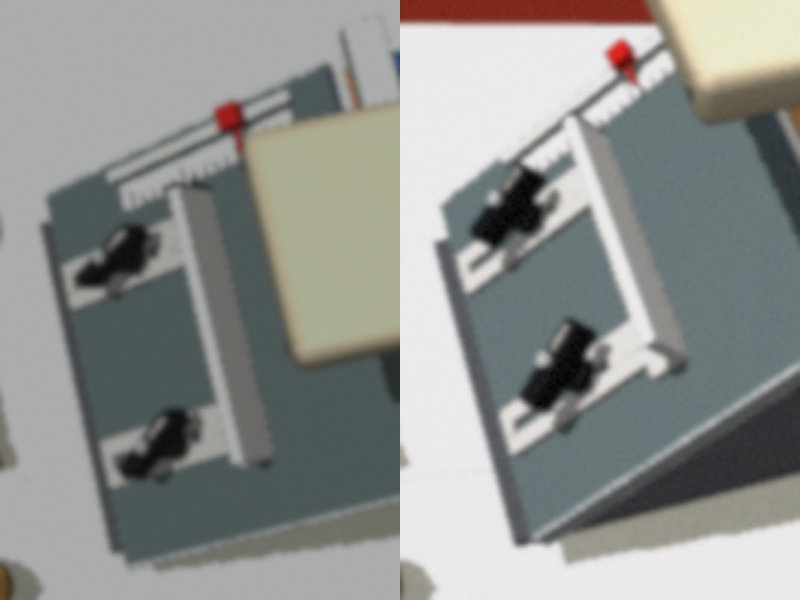

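```bash
cat > h.py <<'E'
import numpy as np,cv2
from scipy.optimize import least_squares
C,S=np.cos(np.radians(38)),np.sin(np.radians(38))
def sl(s,y,n): # slope coords -> sealer
    return np.array([-.150+s*C-n*S,y,.035+s*S+n*C])
def RW(p): # slope axes in world (x up slope,y left,z out)
    a=p[2];Rz=np.array([[np.cos(a),-np.sin(a),0],[np.sin(a),np.cos(a),0],[0,0,1]])
    return Rz@np.array([[C,0,-S],[0,1,0],[S,0,C]])
def W(p,q):
    q=np.asarray(q,float);return RW(p)@(q)+np.array([p[0],p[1],0])+RW(p)@(RW([0,0,0]).T@sl(0,0,0))
def cam(c):
    if 'world_from_camera' in c:return c['world_from_camera']
    T=np.eye(4);T[:3,:3]=c['state']['tcp_rot'];T[:3,3]=c['state']['position'];return T@c['T_tool_cam']
def f(c):return 240/np.tan(np.radians(c['vertical_fov']/2))
def proj(c,X):
    q=np.linalg.inv(cam(c))@np.append(X,1);x=q[:2]/q[2];x=x*(1+c['k1']*(x@x));return x*f(c)+[c['cx'],c['cy']]
def ray(c,u):
    x=(np.array(u)-[c['cx'],c['cy']])/f(c);y=x
    for _ in range(8):y=x/(1+c['k1']*(y@y))
    T=cam(c);return T[:3,3],T[:3,:3]@np.append(y,1)
def toslope(p,c,u,n): # pixel -> slope coords on plane n
    o,d=ray(c,u);R=RW(p);P=W(p,[0,0,n]);t=((P-o)@R[:,2])/(d@R[:,2]);return R.T@(o+t*d-W(p,[0,0,0]))
E
python3 - <<'E'
from h import *
import pickle
d=pickle.load(open("c0.pkl","rb"));d['side'].pop('state',0)
z=lambda u,v:(250+u/3.0075,140+v/3)
y=lambda u,v:(250+(u-400)/3.0075,160+v/3)
ob=[('top',z(48,195),(0,.15,0)),('top',z(128,565),(0,-.15,0)),('side',y(442,205),(0,.15,0)),('side',y(530,542),(0,-.15,0)),
('top',z(118,257),(.08,.07,.043)),('top',z(158,442),(.08,-.07,.043)),('side',y(507,208),(.08,.07,.043)),('side',y(558,365),(.08,-.07,.043))]
r=lambda p:np.concatenate([proj(d[n],W(p,q))-u for n,u,q in ob])
s=least_squares(r,[.5,-.1,-1.4],loss='soft_l1');p=s.x;print(p,np.degrees(p[2]));print(r(p).reshape(-1,2).round(1))
np.save('p.npy',p)
t=lambda n,u,h:print(n,(toslope(p,d[n],u,h)*1000).round(1))
for nm,(u,v),h in [('top',z(240,150),.012),('side',y(637,85),.012),('top',z(180,185),.041),('top',z(245,462),.041),('side',y(575,120),.041),('side',y(668,360),.041)]:t(nm,(u,v),h)
# staging pose: tool y=+slope y, z=-n
R=RW(p);Rt=np.column_stack([-R[:,0],R[:,1],-R[:,2]]);print(np.linalg.det(Rt));print(Rt)
s0=d['wrist']['state'];from scipy.spatial.transform import Rotation as Q
print('relrot',Q.from_matrix(s0['tcp_rot'].T@Rt).as_rotvec(degrees=True)/45)
for q in [(.10,0,.16)]:
    X=W(p,q);print(X,(s0['tcp_rot'].T@(X-s0['position']))/.3)
E
```

```text
[ 0.52525288 -0.05712916 -1.28677053] -73.7265203411818
[[ 1.3 -0.7]
 [ 1.3  1.7]
 [ 0.4 -0.5]
 [ 1.9  0.6]
 [-2.  -0.3]
 [-1.5  1. ]
 [-0.3 -1.7]
 [-1.  -0.3]]
top [187.8 115.4  12. ]
side [192.8 113.3  12. ]
top [151.2  99.6  41. ]
top [152.1 -99.   41. ]
side [151.8  95.1  41. ]
side [ 156.9 -115.1   41. ]
1.0000000000000002
[[-0.22081828  0.9599351   0.17252215]
 [ 0.75643918  0.28022242 -0.59099506]
 [-0.61566148  0.         -0.78801075]]
relrot [ 0.3830987  -0.78330817  1.12029657]
[0.4776978  0.1057764  0.22264787] [-1.35503742 -1.17278667  0.08184785]
```

Call:
step_arm --pt "-0.68 -0.59 0.0 0.19 -0.39 0.56 1" --pt "-0.68 -0.59 0.0 0.19 -0.39 0.56 1" --pt "-0.68 -0.59 0.0 0.19 -0.39 0.56 1" --pt "-0.68 -0.59 0.0 0.19 -0.39 0.56 1" --pt "-0.68 -0.59 0.0 0.19 -0.39 0.56 1" --pt "-0.68 -0.59 0.0 0.19 -0.39 0.56 1" --pt "-0.68 -0.59 0.0 0.19 -0.39 0.56 1" --pt "-0.68 -0.59 0.0 0.19 -0.39 0.56 1"

```text
time_s: 0.82
position: [0.3539, 0.3392, 0.2473]
tcp_rot: [[-0.654, 0.738, 0.163], [0.683, 0.67, -0.291], [-0.324, -0.079, -0.943]]
force: [-1.1, 0.7, 0.8]
opening: 0.479
grasp_force: 0.0
```

```bash
cat > g.py <<'E'
from rig import *
from h import *
import sys,pickle
from scipy.spatial.transform import Rotation as Q
def tgt(q,yaw=0,pose=None):
    p=np.load('p.npy');s=read_state();R=RW(p)
    Rt=np.column_stack([-R[:,0],R[:,1],-R[:,2]])@Q.from_euler('z',yaw).as_matrix()
    X=W(p,q)
    print('t',s['time_s'],'J',s['joint_positions'].round(1),'slope pos mm',(R.T@(s['position']-W(p,[0,0,0]))*1000).round(1),'rot err',Q.from_matrix((Rt.T@s['tcp_rot'])).as_rotvec(degrees=True).round(2),'F slope',(R.T@s['force']).round(1))
    print('shift',((s['tcp_rot'].T@(X-s['position']))/.3).round(3),'turn',(Q.from_matrix(s['tcp_rot'].T@Rt).as_rotvec(degrees=True)/45).round(3))
E
python3 -c "
from g import *
tgt((.10,0,.16))"
```

```text
t 0.8167 J [ 41.5  23.5  97.9 -21.2  64.5   8.7] slope pos mm [-88.7 -53.4 338.8] rot err [ -8.49  17.68 -25.01] F slope [-0.3 -0.8  1.2]
shift [-0.775 -0.21   0.371] turn [ 0.189 -0.393  0.556]
```

Call:
step_arm --pt "-0.775 -0.21 0.37 0.19 -0.393 0.556 1" --pt "-0.775 -0.21 0.37 0.19 -0.393 0.556 1" --pt "-0.775 -0.21 0.37 0.19 -0.393 0.556 1" --pt "-0.775 -0.21 0.37 0.19 -0.393 0.556 1" --pt "-0.775 -0.21 0.37 0.19 -0.393 0.556 1" --pt "-0.775 -0.21 0.37 0.19 -0.393 0.556 1" --pt "-0.775 -0.21 0.37 0.19 -0.393 0.556 1" --pt "-0.775 -0.21 0.37 0.19 -0.393 0.556 1"

```text
time_s: 1.48
position: [0.479, 0.1082, 0.222]
tcp_rot: [[-0.22, 0.96, 0.172], [0.758, 0.28, -0.589], [-0.614, 0.001, -0.789]]
force: [0.0, 0.5, 0.2]
opening: 0.007
grasp_force: 0.0
```

```bash
python3 -c "
from g import *
tgt((.10,0,.16))
s=read_state();c=capture('wrist');c['state']=s;pickle.dump(c,open('w1.pkl','wb'));cv2.imwrite('pics/w1.png',c['image'][:,:,::-1])
p=np.load('p.npy')
for q in [(.08,.07,.048),(.08,-.07,.048),(.152,.1,.041),(.152,-.1,.041),(.152,.108,.012),(.19,.108,.012)]:print(q,proj(c,W(p,q)).round(1))
"
```

```text
t 1.4833 J [ 19.8  28.7 103.2 -45.   60.1  31.1] slope pos mm [ 98.1   1.9 160.7] rot err [-0.02  0.11  0.05] F slope [-0.3  0.1  0.4]
shift [-0.006 -0.006  0.002] turn [ 0.    -0.002 -0.001]
(0.08, 0.07, 0.048) [411.8 217.7]
(0.08, -0.07, 0.048) [222.1 217.9]
(0.152, 0.1, 0.041) [441.1 303.6]
(0.152, -0.1, 0.041) [193.4 303.7]
(0.152, 0.108, 0.012) [438.9 289.3]
(0.19, 0.108, 0.012) [435.5 328. ]
```

View pics/w1.png

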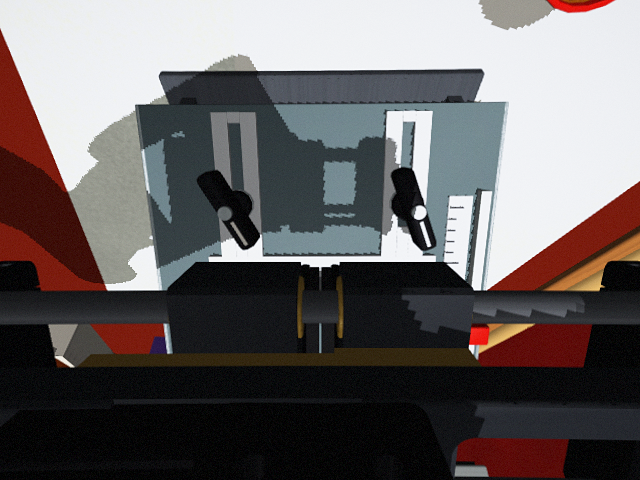

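The wrist view shows both knobs (left at (415,210), right at (229,210)), the rest's front corners at (136,103) and (508,102), and the ledge hidden by the gripper. I'll shift up-slope to see the index and pointer.

Call:
step_arm --pt "-0.3 0.13 0 0 0 0 1" --pt "-0.3 0.13 0 0 0 0 1" --pt "-0.3 0.13 0 0 0 0 1" --pt "-0.3 0.13 0 0 0 0 1" --pt "-0.3 0.13 0 0 0 0 1"

```text
time_s: 1.95
position: [0.5351, 0.0545, 0.2781]
tcp_rot: [[-0.223, 0.959, 0.176], [0.758, 0.284, -0.587], [-0.613, 0.003, -0.79]]
force: [0.1, -0.2, -0.6]
opening: 0.01
grasp_force: 0.0
```

```bash
python3 -c "
from g import *
tgt((.19,0.04,.16))
s=read_state();c=capture('wrist');c['state']=s;pickle.dump(c,open('w2.pkl','wb'));cv2.imwrite('pics/w2.png',c['image'][:,:,::-1])
"
```

```text
t 1.95 J [ 12.3  25.3  97.  -43.6  62.4  18.4] slope pos mm [185.6  40.7 163.5] rot err [-0.25  0.2  -0.07] F slope [-0.2  0.  -0.6]
shift [-0.015 -0.002  0.012] turn [ 0.006 -0.004  0.002]
```

View pics/w2.png

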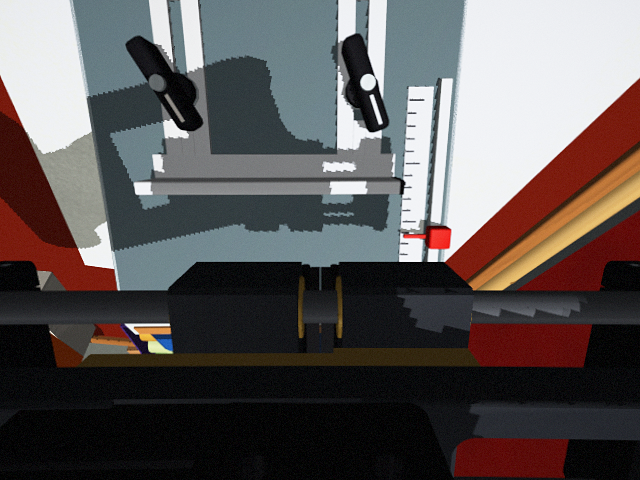

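Pointer tip is at (403,236), index tip at (405,186), knob studs at (368,82) and (157,82), all clearly visible.

```bash
python3 -c "
from g import *
a,b=[pickle.load(open(f,'rb')) for f in('w1.pkl','w2.pkl')]
K=[(a,(136,103),(0,-.15,0)),(a,(508,102),(0,.15,0)),(a,(419,213),(.08,.07,.05)),(a,(225,213),(.08,-.07,.05)),(b,(368,82),(.08,.07,.05)),(b,(157,82),(.08,-.07,.05))]
r=lambda p:np.concatenate([proj(c,W(p,q))-u for c,u,q in K])
p0=np.load('p.npy');print(r(p0).reshape(-1,2).round(1))
s=least_squares(r,p0,loss='soft_l1');p=s.x;print(p0,p,r(p).reshape(-1,2).round(1))
np.save('p.npy',p)
print('idx',toslope(p,b,(405,186),.012),'ptr',toslope(p,b,(403,236),.012))
print('ledge',toslope(p,b,(265,194),.041),toslope(p,b,(265,180),.041))
T=lambda n,c,e1,e2:print(n,[np.arctan2(-(q:=toslope(p,c,e2,.048)-toslope(p,c,e1,.048))[1],q[0]) for _ in[0]])
T('L',b,(368,86),(380,128));T('R',b,(158,84),(192,128))
T('L',b,(350,37),(378,130));T('R',b,(133,40),(195,128))
"
```

```text
[[-3.8  6.4]
 [-6.   7.2]
 [-6.5  5.3]
 [-3.6  5.4]
 [-5.7  9. ]
 [-2.3  8. ]]
[ 0.52525288 -0.05712916 -1.28677053] [ 0.52731703 -0.05052289 -1.28405961] [[-2.4  0.3]
 [ 1.6  0.1]
 [ 0.1 -0.1]
 [-0.5  0.3]
 [ 0.5  0.5]
 [-0.1 -0. ]]
idx [0.15231422 0.10791809 0.012     ] ptr [0.19481347 0.10876282 0.012     ]
ledge [ 0.15509892 -0.00316154  0.041     ] [ 0.1447813 -0.0027482  0.041    ]
L [np.float64(-0.33128760987722367)]
R [np.float64(-0.6193122081360182)]
L [np.float64(-0.34460107030636483)]
R [np.float64(-0.5715639182995681)]
```

```bash
python3 -c "
from g import *
tgt((.118,0,.10));tgt((.118,0,.037))"
```

```text
t 2.0 J [ 12.3  25.3  97.2 -43.6  62.4  18.4] slope pos mm [189.3  36.3 159.5] rot err [-0.07  0.21 -0.08] F slope [-0.  -0.2 -0.4]
shift [ 0.237 -0.121  0.199] turn [ 0.002 -0.005  0.002]
t 2.0 J [ 12.3  25.3  97.2 -43.6  62.4  18.4] slope pos mm [189.3  36.3 159.5] rot err [-0.07  0.21 -0.08] F slope [-0.  -0.2 -0.4]
shift [ 0.236 -0.121  0.409] turn [ 0.002 -0.005  0.002]
```

Call:
step_arm --pt "0.237 -0.121 0.05 0 -0.005 0 1" --pt "0.237 -0.121 0.1 0 -0.005 0 1" --pt "0.237 -0.121 0.2 0 -0.005 0 1" --pt "0.237 -0.121 0.28 0 -0.005 0 1" --pt "0.237 -0.121 0.36 0 -0.005 0 1" --pt "0.237 -0.121 0.409 0 -0.005 0 1" --pt "0.237 -0.121 0.409 0 -0.005 0 1"

```text
time_s: 2.58
position: [0.5033, 0.0245, 0.1342]
tcp_rot: [[-0.227, 0.959, 0.17], [0.754, 0.284, -0.592], [-0.616, -0.007, -0.788]]
force: [-0.8, -0.2, -0.8]
opening: 0.004
grasp_force: 0.0
```

```bash
python3 -c "
from g import *
tgt((.172,0,.037))"
```

```text
t 2.5833 J [  9.7  37.1 108.6 -57.6  46.5  38.8] slope pos mm [117.2  -1.8  34.3] rot err [ 0.26 -0.02 -0.28] F slope [-0.5 -0.8 -0.6]
shift [-0.183  0.005 -0.009] turn [-0.006  0.     0.006]
```

Call:
step_arm --pt "-0.03 0.0 0 0 0 0 1" --pt "-0.06 0.0 0 0 0 0 1" --pt "-0.085 0.0 0 0 0 0 1" --pt "-0.11 0.0 0 0 0 0 1" --pt "-0.135 0.0 0 0 0 0 1" --pt "-0.16 0.0 0 0 0 0 1" --pt "-0.18 0.0 0 0 0 0 1" --pt "-0.18 0.0 0 0 0 0 1"

```text
time_s: 3.25
position: [0.518, -0.0164, 0.1717]
tcp_rot: [[-0.221, 0.959, 0.177], [0.756, 0.283, -0.591], [-0.617, 0.003, -0.787]]
force: [-0.7, 3.6, -3.5]
opening: 0.005
grasp_force: 2.6
```

```bash
python3 -c "
from g import *
tgt((.18,0,.037))
a=[]
for n in('wrist','top','side'):
  s=read_state();c=capture(n);c['state']=s;pickle.dump(c,open(n+'3.pkl','wb'));a.append(c['image'][:,:,::-1])
t=cv2.resize(a[1][140:340,250:383],(400,600),interpolation=cv2.INTER_CUBIC)
w=a[0][:300,240:540];w=cv2.resize(w,(400,400))
o=np.hstack([t,np.vstack([w,np.zeros((200,400,3),np.uint8)])]);cv2.imwrite('pics/w3.png',o)
"
```

```text
t 3.25 J [  4.6  32.9 107.8 -56.5  46.3  31.3] slope pos mm [174.5   0.7  37.1] rot err [-0.13 -0.06  0.1 ] F slope [-5.   0.3 -0.4]
shift [-0.018 -0.002  0.   ] turn [ 0.003  0.001 -0.002]
```

View pics/w3.png

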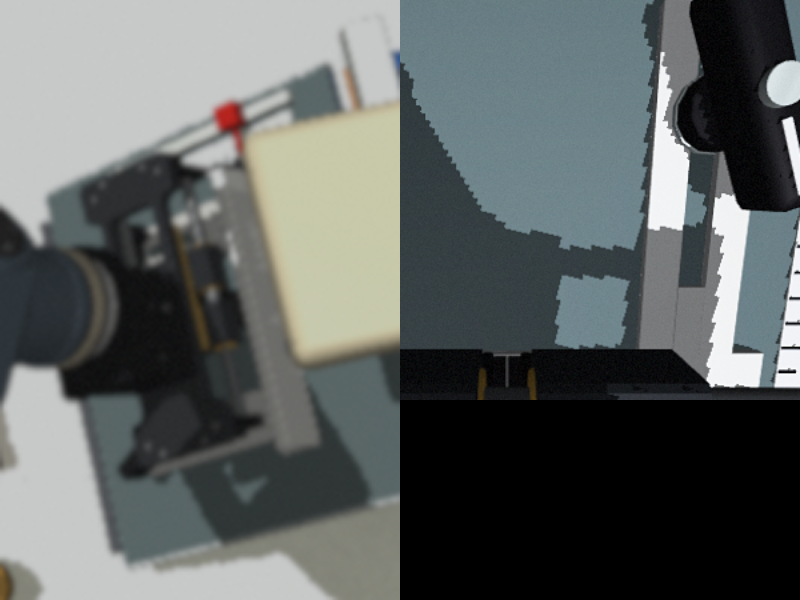

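The stop has been pushed (about 5 N). I'll back off and look at the index against the pointer.

Call:
step_arm --pt "0.04 0.0 0 0 0 0 1" --pt "0.04 0.0 -0.1 0 0 0 1" --pt "0.04 0.0 -0.25 0 0 0 1" --pt "0.0 0.13 -0.41 0 0 0 1" --pt "-0.06 0.13 -0.41 0 0 0 1" --pt "-0.06 0.13 -0.41 0 0 0 1" --pt "-0.06 0.13 -0.41 0 0 0 1"

```text
time_s: 3.98
position: [0.5401, 0.0539, 0.2821]
tcp_rot: [[-0.218, 0.959, 0.182], [0.754, 0.284, -0.592], [-0.619, 0.008, -0.785]]
force: [0.3, 0.1, -0.7]
opening: 0.005
grasp_force: 0.0
```

```bash
python3 -c "
from g import *
tgt((.118,0,.037))
s=read_state();c=capture('wrist');c['state']=s;pickle.dump(c,open('w4.pkl','wb'))
cv2.imwrite('pics/w4.png',cv2.resize(c['image'][100:300,330:530,::-1],(600,600),interpolation=cv2.INTER_CUBIC))
"
```

```text
t 3.9833 J [ 12.3  25.4  96.4 -44.   62.8  18.4] slope pos mm [194.2  41.8 161.8] rot err [-0.39 -0.28  0.22] F slope [-0.5  0.4 -0.5]
shift [ 0.255 -0.143  0.414] turn [ 0.009  0.006 -0.005]
```

View pics/w4.png

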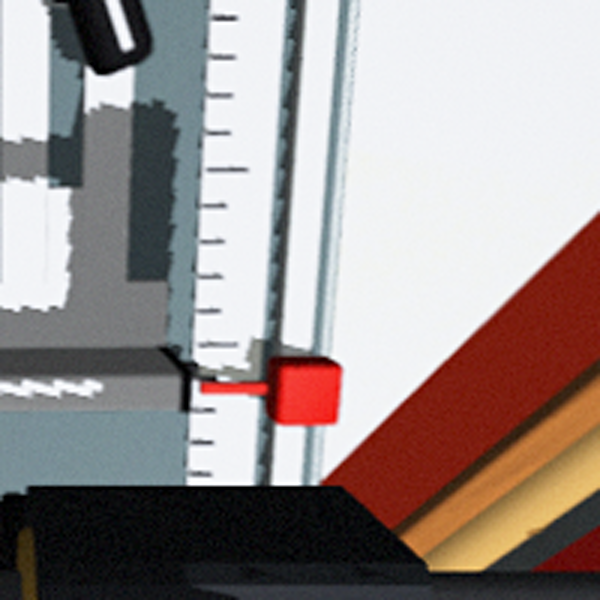

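The black index tip is at about crop (210,379) and the red pointer tip at (203,387), so they are nearly in line.

```bash
python3 -c "
from g import *
c=pickle.load(open('w4.pkl','rb'));p=np.load('p.npy')
for u in[(210,379),(203,387),(240,387)]:print(toslope(p,c,(330+u[0]/3,100+u[1]/3),.012)*1000)
im=cv2.cvtColor(c['image'],cv2.COLOR_RGB2HSV)[222:234,388:412]
print(c['image'][222:234,388:412].sum(2)//3)
print(c['image'][222:234,388:412,0].astype(int)-c['image'][222:234,388:412,1])
"
```

```text
[192.27815606 111.49512797  12.        ]
[194.61192897 109.62647386  12.        ]
[194.66831758 120.18390512  12.        ]
[[ 47  13   3   4  21  39  46  44  95 124 157 206 234 239 240 232 169 131
  135 155 205 234 239 243]
 [ 63  40  20   0   5  27  46  60 100 134 137 138 130 133 157 172 151 135
  139 136 135 133 132 156]
 [ 75  65  38  10   0  12  44  64  96 124 130 124 133 123 142 138 131 137
  139 140 141 141 141 138]
 [112  94  54  17   4  25  52  63  67  71  71  75  75  75 164 199 200 190
  170 145 142 140 143 145]
 [134 121  72  12   5  32 121 126  87  50  43  29  19  16 149 234 246 241
  205 155 143 135 132 122]
 [139 128  78  24   5  61 197 223 152  88  90  84  75  63  73 109 123 124
  124 131 127 108  81  74]
 [136 125  69  17   1  79 210 239 171  92 103 107 106 108 108 100  99  96
   98  99 101 102 105 103]
 [137 124  65  15   4  76 210 237 166  97 113 117 123 121 120 120 121 117
  120 115 117 119 118 115]
 [137 120  64  12   4  74 221 242 185 119 124 125 127 129 127 128 129 125
  125 128 129 127 126 127]
 [138 123  64  11   3  78 221 249 236 204 198 203 203 201 204 200 19
[... 748 characters left out ...]
-1  -2   2  -1   0  -3  -1  17  65  80  77  86  89  82  62  58  55
   59  58  54  66  77  79]
 [ -1  -1  -2  -5  -1  -4  -4  -1  24 144 182 182 185 180 182 182 184 185
  188 186 185 183 183 186]
 [  1  -1  -2   1   0  -1  -8  -4  25 161 192 191 184 183 184 186 183 189
  185 191 189 186 186 193]
 [  0   1   0  -1  -2   0  -5  -2  21 136 173 172 172 169 172 170 171 176
  174 173 170 174 175 171]
 [  0  -1  -2   1   4  -4  -5  -4   1  47  68  65  66  65  62  65  68  63
   67  67  65  66  67  61]
 [ -2  -5   0   0   0   1  -4  -3  -4  -4  -5  -6  -7  -5  -6  -6  -6  -7
   -6  -6  -5  -6  -6  -7]
 [  2  -2   3   2   2  -5  -4  -3  -2  -2  -3  -3  -4  -4  -4  -3  -3  -3
   -4  -2  -3  -3  -3  -4]]
```

```bash
python3 -c "
from g import *
a,b=[pickle.load(open(f,'rb'))['image'][:,:,::-1] for f in('w2.pkl','w4.pkl')]
k=dict(interpolation=cv2.INTER_NEAREST)
o=np.hstack([cv2.resize(a[165:245,370:420],(400,600*16//15),**k)[:600],cv2.resize(b[195:245,370:420],(400,400),**k).copy() if 0 else cv2.resize(b[185:260,370:420],(400,600),**k)]);cv2.imwrite('pics/w5.png',o)
"
```

```text
(no output)
```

View pics/w5.png

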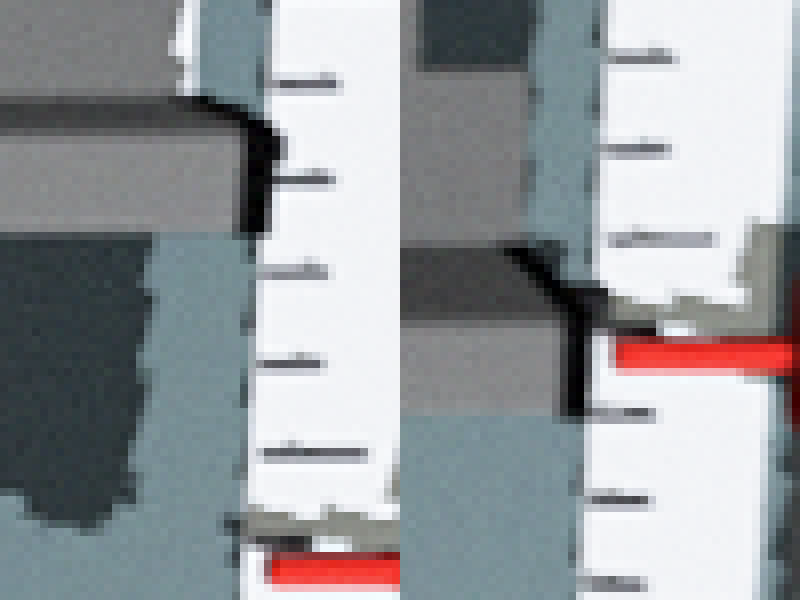

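```bash
python3 -c "
from g import *
p=np.load('p.npy');a,b=[pickle.load(open(f,'rb')) for f in('w2.pkl','w4.pkl')]
P=lambda n,c,u,h:print(n,(toslope(p,c,u,h)*1000).round(1))
P('i2',a,(405.3,183.3),.012);P('p2',a,(404,165+572/8-.5),.012)
P('i4',b,(395.6,222.4),.012);P('p4',b,(396.5,229.0),.012)
for c,r in((a,(181,193.5)),(b,(225.2,236.5))):
  for v in r:P('ledge top',c,(395 if c is a else 385,v),.041)
for v in (177.2,):P('ledge foot',a,(393,v),0)
P('foot4',b,(385,185+248/8-.5),0.006)
"
```

```text
i2 [150.1 108.   12. ]
p2 [194.8 109.6  12. ]
i4 [188.8 107.6  12. ]
p4 [194.6 108.6  12. ]
ledge top [145.6  93.1  41. ]
ledge top [154.8  93.6  41. ]
ledge top [184.6  92.8  41. ]
ledge top [193.5  93.2  41. ]
ledge foot [146.1 100.2   0. ]
foot4 [184.   99.5   6. ]
```

Call:
step_arm --pt "0.12 -0.14 0.05 0.009 0.006 -0.005 1" --pt "0.12 -0.14 0.15 0.009 0.006 -0.005 1" --pt "0.12 -0.14 0.25 0.009 0.006 -0.005 1" --pt "0.12 -0.14 0.34 0.009 0.006 -0.005 1" --pt "0.12 -0.14 0.41 0.009 0.006 -0.005 1" --pt "0.12 -0.14 0.41 0.009 0.006 -0.005 1" --pt "0.12 -0.14 0.41 0.009 0.006 -0.005 1"

```text
time_s: 4.62
position: [0.5096, -0.0047, 0.1583]
tcp_rot: [[-0.229, 0.96, 0.163], [0.756, 0.281, -0.591], [-0.613, -0.012, -0.79]]
force: [-0.1, 0.1, 0.6]
opening: 0.001
grasp_force: 0.0
```

```bash
python3 -c "
from g import *
tgt((.1803,0,.037))"
```

```text
t 4.6167 J [  6.1  34.3 108.3 -56.5  46.6  33.2] slope pos mm [155.5  -4.   34.9] rot err [ 0.62  0.18 -0.33] F slope [ 0.3 -0.1  0.6]
shift [-0.083  0.013 -0.007] turn [-0.014 -0.004  0.007]
```

Call:
step_arm --pt "-0.02 0.01 0 -0.01 0 0.005 1" --pt "-0.04 0.01 0 -0.01 0 0.005 1" --pt "-0.055 0.01 0 -0.01 0 0.005 1" --pt "-0.065 0.01 0 -0.01 0 0.005 1" --pt "-0.07 0.01 0 -0.01 0 0.005 1" --pt "-0.07 0.01 0 -0.01 0 0.005 1"

```text
time_s: 5.12
position: [0.5193, -0.0168, 0.1728]
tcp_rot: [[-0.223, 0.958, 0.179], [0.76, 0.286, -0.584], [-0.611, 0.006, -0.792]]
force: [-1.1, 6.9, -0.9]
opening: 0.008
grasp_force: 3.0
```

```bash
python3 -c "
from g import *
tgt((.1803,0,.037))"
```

```text
t 5.1167 J [  4.3  32.6 107.8 -56.   45.9  30.6] slope pos mm [175.8   1.8  37.5] rot err [-0.36  0.37  0.07] F slope [-6.   0.8  3.5]
shift [-0.015 -0.006  0.002] turn [ 0.008 -0.008 -0.002]
```

Call:
step_arm --pt "-0.008 0 0 0 0 0 1" --pt "-0.016 0 0 0 0 0 1" --pt "-0.016 0 0 0 0 0 1" --pt "-0.016 0 0 0 0 0 1"

```text
time_s: 5.45
position: [0.5202, -0.0201, 0.1755]
tcp_rot: [[-0.223, 0.958, 0.179], [0.76, 0.286, -0.584], [-0.61, 0.006, -0.792]]
force: [-1.0, 7.2, -1.9]
opening: 0.004
grasp_force: 3.3
```

```bash
python3 -c "
from g import *
tgt((.1803,0,.037))"
```

```text
t 5.45 J [  3.9  32.3 107.7 -55.9  45.9  29.9] slope pos mm [180.1   1.8  37.5] rot err [-0.37  0.38  0.04] F slope [-6.8  1.1  2.9]
shift [-0.001 -0.006  0.002] turn [ 0.008 -0.008 -0.001]
```

Call:
step_arm --pt "0.04 0.0 0 0 0 0 0" --pt "0.06 0.0 -0.1 0 0 0 0" --pt "0.04 0.0 -0.25 0 0 0 0" --pt "0.0 0.13 -0.41 0 0 0 0" --pt "-0.04 0.13 -0.41 0 0 0 0" --pt "-0.04 0.13 -0.41 0 0 0 0" --pt "-0.04 0.13 -0.41 0 0 0 0"

```text
time_s: 6.03
position: [0.5397, 0.0528, 0.2826]
tcp_rot: [[-0.22, 0.959, 0.181], [0.758, 0.285, -0.587], [-0.614, 0.008, -0.789]]
force: [-0.3, 0.6, 0.0]
opening: 0.44
grasp_force: 0.0
```

```bash
python3 -c "
from g import *
s=read_state();c=capture('wrist');c['state']=s;pickle.dump(c,open('w6.pkl','wb'))
b=c['image'][:,:,::-1]
cv2.imwrite('pics/w6.png',np.hstack([cv2.resize(b[185:260,370:420],(400,600),interpolation=cv2.INTER_NEAREST),cv2.resize(b[30:180,100:400],(400,200)).repeat(3,0)]))
tgt((.08,.07,.10),.36-.7)
p=np.load('p.npy');print([proj(c,W(p,(.1947,y,h))).round(1) for y,h in((.108,.012),(.09,.041))])
print([proj(c,W(p,(x,.09,.041))).round(1) for x in (.1897,.1997)])
"
```

```text
t 6.0833 J [ 12.   25.2  96.7 -43.5  62.6  17.9] slope pos mm [194.3  39.3 160.1] rot err [-0.2   0.14 19.53] F slope [ 0.6 -0.5 -0.8]
shift [0.38  0.102 0.202] turn [ 0.005 -0.003 -0.434]
[array([396.5, 229.1]), array([381.6, 237.7])]
[array([381.9, 231.4]), array([381.3, 243.9])]
```

View pics/w6.png

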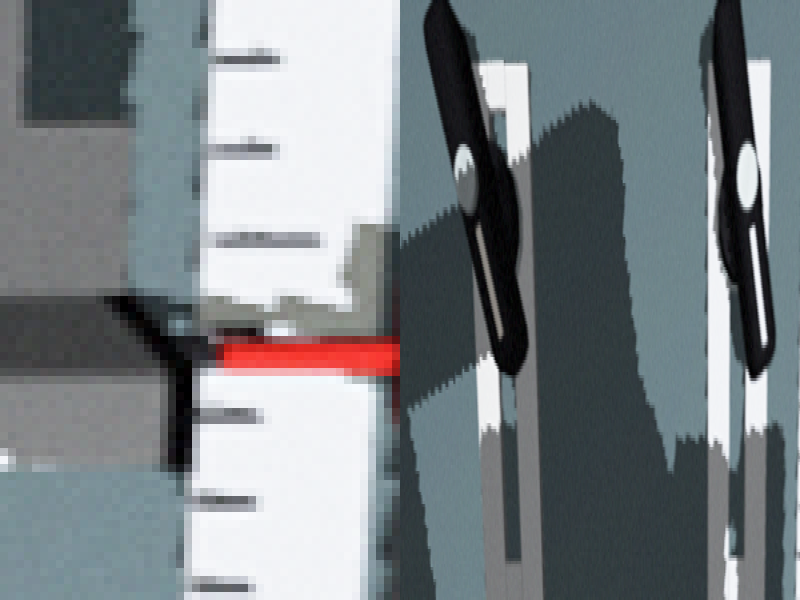

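Index (212,349) and pointer (222,355) are now tip to tip within 1 mm. Next is the left knob.

Call:
step_arm --pt "0.38 0.1 0.1 0 0 -0.434 0" --pt "0.38 0.1 0.2 0 0 -0.434 0" --pt "0.38 0.1 0.2 0 0 -0.434 0" --pt "0.38 0.1 0.2 0 0 -0.434 0" --pt "0.38 0.1 0.2 0 0 -0.434 0" --pt "0.38 0.1 0.2 0 0 -0.434 0"

```text
time_s: 6.58
position: [0.5515, 0.1107, 0.1627]
tcp_rot: [[-0.531, 0.83, 0.173], [0.619, 0.519, -0.589], [-0.579, -0.206, -0.789]]
force: [-0.1, 0.1, -0.1]
opening: 0.497
grasp_force: 0.0
```

```bash
python3 -c "
from g import *
tgt((.08,.07,.050),.36-.7);print(read_state()['opening'])"
```

```text
t 6.5833 J [ 17.6  37.9  96.2 -46.9  57.3  11.9] slope pos mm [80.4 68.8 99.3] rot err [-0.01  0.09 -0.04] F slope [-0.1 -0.1  0. ]
shift [-0.     0.004  0.164] turn [ 0.    -0.002  0.001]
0.49744411898099267
```

Call:
step_arm --pt "0 0.003 0.08 0 0 0 0" --pt "0 0.003 0.14 0 0 0 0" --pt "0 0.003 0.164 0 0 0 0" --pt "0 0.003 0.164 0 0 0 1" --pt "0 0.003 0.164 0 0 0 1" --pt "0 0.003 0.164 0 0 0 1" --pt "0 0.003 0.164 0 0 0 1" --pt "0 0.003 0.164 0 0 0 1"

```text
time_s: 7.25
position: [0.562, 0.0837, 0.1248]
tcp_rot: [[-0.53, 0.829, 0.177], [0.619, 0.521, -0.587], [-0.579, -0.202, -0.79]]
force: [-2.5, -0.4, 3.5]
opening: 0.208
grasp_force: 2.4
```

```bash
python3 -c "
from g import *
tgt((.08,.07,.050),.7);print(read_state()['moment'])"
```

```text
t 7.25 J [ 14.6  41.2  97.8 -50.8  52.4  14.8] slope pos mm [79.8 71.3 51.6] rot err [ -0.2    0.19 -59.6 ] F slope [ 1.9 -2.6  3. ]
shift [ 0.001 -0.004  0.005] turn [ 0.004 -0.004  1.324]
[-0.12732175  0.57493529 -0.40070076]
```

Call:
step_arm --pt "0 -0.003 0.003 0 0 0 1" --pt "0 -0.003 0.003 0 0 0 1" --pt "0 -0.003 0.003 0 0 0.0 1" --pt "0 -0.003 0.003 0 0 0.12 1" --pt "0 -0.003 0.003 0 0 0.24 1" --pt "0 -0.003 0.003 0 0 0.36 1" --pt "0 -0.003 0.003 0 0 0.48 1" --pt "0 -0.003 0.003 0 0 0.6 1"

```text
time_s: 7.92
position: [0.5608, 0.0824, 0.1244]
tcp_rot: [[-0.093, 0.98, 0.176], [0.788, 0.18, -0.589], [-0.609, 0.084, -0.789]]
force: [-2.4, 1.3, 5.2]
opening: 0.157
grasp_force: 29.9
```

```bash
python3 -c "
from g import *
tgt((.08,.07,.050),.7);print(read_state()['moment'],read_state()['grasp_force'])"
```

```text
t 7.9167 J [ 14.6  41.2  98.  -50.9  52.3  42.2] slope pos mm [80.2 69.7 50.8] rot err [ -0.11   0.12 -32.41] F slope [ 1.7 -1.9  5.3]
shift [0.001 0.001 0.003] turn [ 0.002 -0.003  0.72 ]
[-0.07153279  0.36506792 -0.1610209 ] 29.862481355667114
```

Call:
step_arm --pt "0 0 0 0 0 0.12 1" --pt "0 0 0 0 0 0.24 1" --pt "0 0 0 0 0 0.36 1" --pt "0 0 0 0 0 0.48 1" --pt "0 0 0 0 0 0.6 1" --pt "0 0 0 0 0 0.68 1" --pt "0 0 0 0 0 0.7 1" --pt "0 0 0 0 0 0.7 1"

```text
time_s: 8.58
position: [0.5612, 0.0822, 0.1243]
tcp_rot: [[0.428, 0.886, 0.177], [0.767, -0.254, -0.589], [-0.477, 0.388, -0.789]]
force: [-2.4, 0.4, 5.6]
opening: 0.161
grasp_force: 29.9
```

```bash
python3 -c "
from g import *
tgt((.08,.07,.050),.7);s=read_state();print(s['moment'],s['moment']@s['tcp_rot'],s['grasp_force'],s['opening'])"
```

```text
t 8.5833 J [ 14.5  41.2  97.9 -51.   52.3  73.4] slope pos mm [80.4 70.  50.5] rot err [-0.09  0.15 -1.21] F slope [ 2.6 -2.2  5.1]
shift [ 0.001 -0.001  0.002] turn [ 0.002 -0.003  0.027]
[-0.25958928  0.35695184 -0.01528883] [ 0.16998173 -0.32649739 -0.24400949] 29.86694186925888 0.16145356661185
```

Call:
step_arm --pt "0 0 0 0 0 0.04 1" --pt "0 0 0 0 0 0.04 1" --pt "0 0 0 0 0 0.03 0" --pt "0 0 0 0 0 0.03 0" --pt "0 0 0 0 0 0.03 0" --pt "0 0 0 0 0 0.03 0" --pt "0 0 -0.08 0 0 0.03 0" --pt "0 0 -0.16 0 0 0.03 0"

```text
time_s: 9.25
position: [0.5519, 0.1099, 0.1601]
tcp_rot: [[0.449, 0.877, 0.172], [0.76, -0.275, -0.588], [-0.469, 0.395, -0.79]]
force: [-0.5, 0.1, -0.1]
opening: 0.475
grasp_force: 0.0
```

```bash
python3 -c "
from g import *
tgt((.08,-.07,.10),-.6);s=read_state();print(s['opening'])"
```

```text
t 9.25 J [ 17.5  38.1  96.3 -46.9  57.1  71.8] slope pos mm [79.5 68.9 96.7] rot err [ 0.11  0.2  74.63] F slope [-0.3 -0.4  0.1]
shift [-0.301 -0.352 -0.01 ] turn [-0.002 -0.004 -1.658]
0.47466285826481747
```

Call:
step_arm --pt "-0.301 -0.352 -0.01 0 0 -0.9 0" --pt "-0.301 -0.352 -0.01 0 0 -0.9 0" --pt "-0.301 -0.352 -0.01 0 0 -0.9 0" --pt "-0.301 -0.352 -0.01 0 0 -0.9 0" --pt "-0.301 -0.352 -0.01 0 0 -0.9 0" --pt "-0.301 -0.352 -0.01 0 0 -0.9 0" --pt "-0.301 -0.352 -0.01 0 0 -0.9 0"

```text
time_s: 9.83
position: [0.4189, 0.0724, 0.1636]
tcp_rot: [[-0.228, 0.958, 0.176], [0.756, 0.288, -0.587], [-0.613, -0.001, -0.79]]
force: [0.7, 0.2, -0.3]
opening: 0.497
grasp_force: 0.0
```

```bash
python3 -c "
from g import *
tgt((.08,-.07,.10),-.6)"
```

```text
t 9.8333 J [ 18.   31.5 115.5 -54.2  49.1  43.8] slope pos mm [ 80.3 -69.2 100.4] rot err [-0.2   0.13 34.1 ] F slope [-0.2  0.7 -0.3]
shift [ 0.001 -0.003  0.001] turn [ 0.005 -0.003 -0.758]
```

Call:
step_arm --pt "0 -0.003 0 0 0 -0.758 0" --pt "0 -0.003 0 0 0 -0.758 0" --pt "0 -0.003 0 0 0 -0.758 0" --pt "0 -0.003 0 0 0 -0.758 0" --pt "0 -0.003 0 0 0 -0.758 0" --pt "0 -0.003 0 0 0 -0.758 0"

```text
time_s: 10.33
position: [0.4186, 0.0721, 0.1634]
tcp_rot: [[-0.724, 0.667, 0.176], [0.466, 0.661, -0.587], [-0.508, -0.343, -0.79]]
force: [-0.3, -0.0, -0.2]
opening: 0.499
grasp_force: 0.0
```

```bash
python3 -c "
from g import *
tgt((.08,-.07,.05),-.6)"
```

```text
t 10.3333 J [ 18.   31.5 115.6 -54.2  49.1   9.9] slope pos mm [ 80.3 -69.6 100.2] rot err [-0.22  0.06  0.14] F slope [-0.1 -0.3 -0.1]
shift [ 0.002 -0.001  0.167] turn [ 0.005 -0.001 -0.003]
```

Call:
step_arm --pt "0 0 0.08 0.005 0 0 0" --pt "0 0 0.14 0.005 0 0 0" --pt "0 0 0.165 0.005 0 0 0" --pt "0 0 0.165 0.005 0 0 1" --pt "0 0 0.165 0.005 0 0 1" --pt "0 0 0.165 0.005 0 0 1" --pt "0 0 0.165 0.005 0 0 1" --pt "0 0 0.165 0.005 0 0 1"

```text
time_s: 11.0
position: [0.4272, 0.0434, 0.125]
tcp_rot: [[-0.724, 0.667, 0.175], [0.466, 0.66, -0.59], [-0.509, -0.346, -0.788]]
force: [-1.2, -0.5, -0.2]
opening: 0.211
grasp_force: 0.4
```

Call:
step_arm --pt "0 0 0 0 0 0 1" --pt "0 0 0 0 0 0 1" --pt "0 0 0 0 0 0 1" --pt "0 0 0 0 0 0 1"

```text
time_s: 11.33
position: [0.4264, 0.0427, 0.1254]
tcp_rot: [[-0.724, 0.668, 0.173], [0.465, 0.658, -0.592], [-0.509, -0.348, -0.787]]
force: [-2.1, 0.8, 5.9]
opening: 0.159
grasp_force: 29.0
```

```bash
python3 -c "
from g import *
tgt((.08,-.07,.05),.7);s=read_state();print(s['moment']@s['tcp_rot'],s['grasp_force'],s['opening'])"
```

```text
t 11.3333 J [ 14.   36.3 117.7 -62.3  44.1  16.6] slope pos mm [ 80.9 -70.4  51.5] rot err [ 8.000e-02 -7.000e-02 -7.437e+01] F slope [ 2.5 -1.8  5.5]
shift [0.002 0.003 0.005] turn [-0.002  0.002  1.653]
[0.34455398 0.08716725 0.12713298] 29.01870846748352 0.15916545854676536
```

Gripped at 29 N; turning about 75° in two calls.

Call:
step_arm --pt "0 0 0 0 0 0.12 1" --pt "0 0 0 0 0 0.24 1" --pt "0 0 0 0 0 0.36 1" --pt "0 0 0 0 0 0.48 1" --pt "0 0 0 0 0 0.6 1" --pt "0 0 0 0 0 0.72 1" --pt "0 0 0 0 0 0.84 1" --pt "0 0 0 0 0 0.96 1"

```text
time_s: 12.0
position: [0.4267, 0.0423, 0.1252]
tcp_rot: [[-0.068, 0.983, 0.173], [0.79, 0.159, -0.592], [-0.609, 0.097, -0.787]]
force: [-0.8, -3.7, 1.8]
opening: 0.156
grasp_force: 29.8
```

Call:
step_arm --pt "0 0 0 0 0 0.12 1" --pt "0 0 0 0 0 0.24 1" --pt "0 0 0 0 0 0.36 1" --pt "0 0 0 0 0 0.48 1" --pt "0 0 0 0 0 0.58 1" --pt "0 0 0 0 0 0.66 1" --pt "0 0 0 0 0 0.69 1" --pt "0 0 0 0 0 0.69 1"

```text
time_s: 12.67
position: [0.4267, 0.0422, 0.125]
tcp_rot: [[0.445, 0.879, 0.173], [0.76, -0.268, -0.592], [-0.474, 0.394, -0.787]]
force: [-1.1, -6.5, 2.0]
opening: 0.156
grasp_force: 29.9
```

```bash
python3 -c "
from g import *
tgt((.08,-.07,.05),.7);s=read_state();print(s['moment']@s['tcp_rot'],s['grasp_force'],s['opening'])"
```

```text
t 12.6667 J [ 13.9  36.3 117.7 -62.4  44.1  90.8] slope pos mm [ 81.1 -70.3  50.8] rot err [ 0.02 -0.14 -0.22] F slope [ 5.9 -2.9 -2. ]
shift [ 0.003 -0.002  0.003] turn [-0.001  0.003  0.005]
[-0.24449816 -0.59599069 -0.229285  ] 29.914283752441406 0.1556241654337231
```

Release, raise, then rise to the viewing pose.

Call:
step_arm --pt "0 0 0 0 0 0.01 1" --pt "0 0 0 0 0 0.01 0" --pt "0 0 0 0 0 0.01 0" --pt "0 0 0 0 0 0.01 0" --pt "0 0 0 0 0 0.01 0" --pt "0 0 -0.08 0 0 0.01 0" --pt "0 0 -0.2 0 0 0.01 0" --pt "0 0 -0.37 0 0 0.01 0"

```text
time_s: 13.33
position: [0.4082, 0.1031, 0.2042]
tcp_rot: [[0.451, 0.877, 0.168], [0.758, -0.277, -0.591], [-0.471, 0.394, -0.789]]
force: [1.7, -0.6, 0.4]
opening: 0.488
grasp_force: 0.0
```

```bash
python3 -c "
from g import *
tgt((.194,.04,.16),0)"
```

```text
t 13.3333 J [ 22.4  27.2 112.3 -47.2  56.3  79. ] slope pos mm [ 79.7 -70.8 152.4] rot err [ 3.400e-01 -1.000e-02  4.031e+01] F slope [ 1.   1.5 -0.3]
shift [-0.052  0.528 -0.028] turn [-0.008  0.    -0.896]
```

Call:
step_arm --pt "-0.052 0.528 -0.028 0 0 -0.896 0" --pt "-0.052 0.528 -0.028 0 0 -0.896 0" --pt "-0.052 0.528 -0.028 0 0 -0.896 0" --pt "-0.052 0.528 -0.028 0 0 -0.896 0" --pt "-0.052 0.528 -0.028 0 0 -0.896 0" --pt "-0.052 0.528 -0.028 0 0 -0.896 0" --pt "-0.052 0.528 -0.028 0 0 -0.896 0" --pt "-0.052 0.528 -0.028 0 0 -0.896 0"

```text
time_s: 14.0
position: [0.5395, 0.0524, 0.2815]
tcp_rot: [[-0.222, 0.96, 0.173], [0.757, 0.281, -0.59], [-0.615, 0.0, -0.789]]
force: [-0.6, -0.1, -0.3]
opening: 0.501
grasp_force: 0.0
```

```bash
python3 -c "
from g import *
tgt((.194,.04,.16),0)
s=read_state();c=capture('wrist');c['state']=s;pickle.dump(c,open('w7.pkl','wb'))
b=c['image'][:,:,::-1]
cv2.imwrite('pics/w7.png',np.hstack([cv2.resize(b[185:260,370:420],(400,600),interpolation=cv2.INTER_NEAREST),np.vstack([cv2.resize(b[0:200,100:433],(400,240)),np.zeros((360,400,3),np.uint8)])]))
p=np.load('p.npy')
for y in(.07,-.07):
  for ph in(.52,.7):print(y,ph,[((proj(c,W(p,(.08+k*.03*np.cos(ph),y-k*.03*np.sin(ph),.048)))-[100,0])*1.2+[400,0]).round(0) for k in(0,1)])
"
```

```text
t 14.0 J [ 12.   25.4  96.3 -43.5  63.   17.8] slope pos mm [194.9  40.8 160.6] rot err [0.05 0.07 0.08] F slope [-0.2 -0.6 -0.2]
shift [ 0.003 -0.003  0.002] turn [-0.001 -0.002 -0.002]
0.07 0.52 [array([716.,  90.]), array([688., 140.])]
0.07 0.7 [array([716.,  90.]), array([681., 134.])]
-0.07 0.52 [array([463.,  90.]), array([443., 139.])]
-0.07 0.7 [array([463.,  90.]), array([434., 134.])]
```

View pics/w7.png

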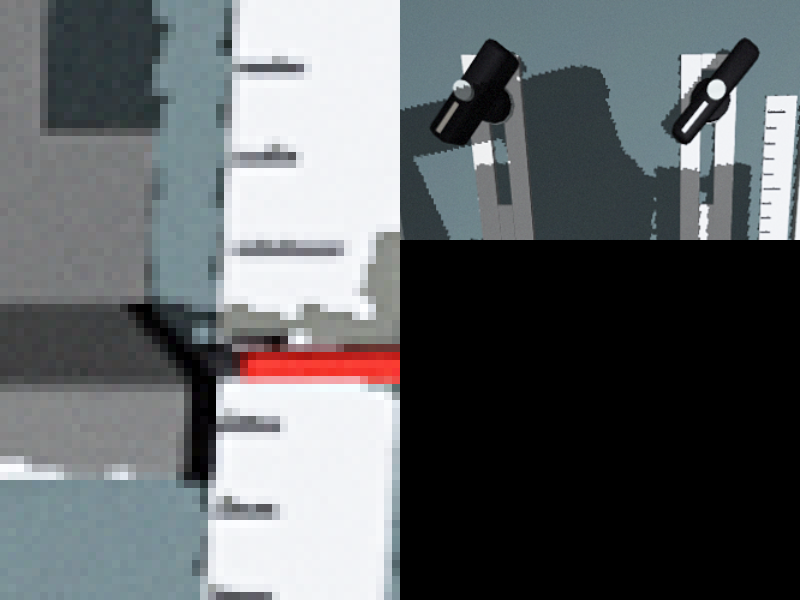

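Index (232,359) and pointer (242,365) are still tip to tip. Both wings lie at about the 1.40 rad direction, with their white lines pointing to (681,134) and (434,134), and the gripper is clear of everything.

```bash
python3 -c "
from rig import *
print(hand_in())"
```

```text
the job is handed in; nothing more can be done
None
```

The job is handed in: the stop's index is within about 1 mm of the red pointer, both knobs are turned to about their end stops, and the gripper is clear and holding nothing; `hand_in()` gave no verdict.

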